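Close the curing frame and pump it down

TASK

Push the clear sliding cover fully shut over the dark sherd by its upright bar. Then press the pump's round blue plunger down and let it spring back, again and again, until the yellow indicator pin stands fully out with its red foot band clear, and move away from everything. Use the fingertips only: do not grip the bar, do not touch the pin, do not pump before the cover is shut, and leave the sherds, tools and other loose things where they are.

Things in the scene. Friction and masses are not known exactly. Their poses are not given: they have to be found in the camera images.
- frame: Wooden curing frame fixed to the bench, 170 mm along its x, 320 mm along its y, walls 62 mm high and 10 mm thick, aluminium strips on the two long walls up to 74 mm. Origin: centre of its underside. The open cork-lined chamber is its -y half, a closed white deck its +y half. Its z is up.
- cover (a joint): Travel in m of the clear acrylic cover (148 mm along frame x, 150 mm along frame y, 5 mm thick, top face 68 mm above the bench) along the frame's +y: 0 = fully shut over the chamber at its stop, 0.155 = fully open. Sliding friction about 2 N; it stays where it is left.
- bar_face (a point): Middle of the orange face (looking to the frame's +y) of the upright bar on the cover, 20 mm above the cover's top face; x, y, z axes as the frame's. The bar is 120 mm long along frame x, 16 mm thick along frame y, 35 mm high (top 103 mm above the bench). Pushing this face towards the frame's -y shuts the cover. When the cover is shut this face lies 27 mm to the frame's -y side of the frame's origin. Beyond the face the cover's top goes on 22 mm to +y.
- bar_left: Orange half (+y side, 8 mm thick) of the cover's upright bar, the side to push. Origin: centre of its underside.
- bar_right: Black half (-y side, 8 mm thick) of the same bar. Fingers pressing both halves at once count as gripping the bar. Origin: centre of its underside.
- pump: Hand vacuum pump fixed to the bench: grey block on a foot 176 mm along its x by 92 mm along its y, block top 80 mm above the bench. Origin: centre of the underside. Plunger on its -x end (axis at x = -40 mm), indicator pin on its +x end (axis at x = +52 mm).
- plunger_top (a point): Centre of the top of the blue mushroom plunger, 76 mm in diameter, 116 mm above the bench at rest; moves down with it.
- plunger (a joint): How far the plunger is pressed, m: 0 = up at rest, 0.009 = fully down on its stop. Its spring takes about 7 N at the top and 9 N at the bottom, plus about 3 N of drag from the works; it springs back up by itself. As it comes back up it lifts the pin by nearly as much as the plunger rises (up to about 9 mm a full stroke), and the pin stays there; once the pin is at its upper stop further strokes do no harm.
- pin (a joint): How far the indicator pin stands out, m: 0 = in, 0.040 = fully out at its stop. Starts between 0 and 0.018.
- pin_rod: Indicator pin, 12 mm in diameter, yellow with a red band 10 mm high at its foot which is clear of the pump's block only when the pin is fully out. Not to be touched. Its origin, on the axis, lies 84 mm under the tip.
- pin_tip (a point): Top of the indicator pin: 84 mm above the bench when in, 124 mm when fully out.
- sherd: Dark grey coarseware sherd lying in the chamber, about 55 x 85 x 20 mm. Origin: centre of its underside.
- rim_sherd: Brown sherd on the bench, about 47 x 73 x 20 mm. Origin: centre of its underside.
- cork: Cork stopper standing beside the pump, 34 mm in diameter, 32 mm high. Origin: centre of its underside.
- burnisher: Boxwood burnisher lying on the bench, 145 x 22 x 12 mm. Origin: underside, near the middle.
- tile: Corner of a reddish Roman roof tile, about 100 x 80 x 40 mm, flange on one edge. Origin: centre of its underside.
- jar: Amber glass jar, 52 mm in diameter, 65 mm high. Origin: centre of its underside.
- brush: Flat brush lying on the bench, 170 mm long. Origin: on the underside.

How it is judged:
By the outcome, as a careful person would: the job done as asked, in the order asked, and still so for the second after the job is handed in, with the robot touching nothing.
It also fails if it takes over 48 s, if anything falls off the work surface, if the arm or the gripper's body presses on something with over 40 N, if the wrist force passes 120 N, or if a joint passes its speed limit or range.

ROBOT

A 7-joint arm with a two-finger parallel gripper is mounted at the origin on the work surface. World frame = base frame: x ahead of the robot, y to its left, z up, the work surface at z = 0. Lengths are in m, angles in rad, forces in N, time in s.
With the tool pointing down it reaches from about 0.4 to 0.85 m from the base axis. Payload 10.4 kg.
Tool frame: the origin (TCP) lies on the centre line of the jaws, within the pads' length; the fingertips stand 17 mm ahead of it and the grasp point (between the pads) lies 2 mm behind it (manip.tcp_to_tips is the distance from the TCP to the fingertips, in m); z points along the fingers, x is the direction in which the jaws open and shut, and the axes are right-handed (so a half turn about z gives the same grasp; the last joint's range is limited). The gripper opens to 85 mm and grips with 20 to 120 N. Pads are 22 mm wide; open, the fingers measure 114 mm over their backs; the gripper's body (76 mm by 85 mm) begins 54 mm behind the grasp point. The pads swing forward as they close: fully open they stand 13 mm farther back than shut.
Start: joints at [-1.177, 0.332, -0.065, 1.46, 0.022, 1.35, -0.088], TCP at [0.253, 0.572, 0.248] pointing down, gripper open.
Joint ranges: [-2.6, 2.6], [-0.5, 2.12], [-1.47, 1.34], [0.16, 2.42], [-1.27, 4.41], [0.06, 2.06], [-2.6, 2.6]. Speed limits (rad/s): [2.22, 2.22, 2.79, 2.79, 3.14, 3.14, 3.14].

INTERFACE

Orientations are given as a unit quaternion [x, y, z, w].
In Python, from workcell import manip gives the robot as it stands.
- The arm moves only by the shell command python3 -m pendant 'ROWS' [FORCE]. ROWS is JSON, a list of rows, each a list of 3 entries, a list of its own where there are three numbers: the shift along the world's x, y, z in cm, then the turn, a rotation vector about the world's x, y, z in degrees, then the closure in counts, from 0 (fully open) to 255 (shut). A call has 1 to 12 rows; each row shifts and turns the pose as measured when the row begins; what a row does not reach is not made up. A row lasts 1/8 s, in which the tool goes at most 62.5 mm and 10.7 degrees, less where a joint would pass 70% of its speed; a pose out of reach is approached as far as the arm can. A call is refused whole if a number of a shift passes 6.25 or a number of a turn 10.7, either way. A call with a gripper value outside its range is refused whole. The fingers move at their own pace and stop on an object; FORCE is the grip in N (left out, the last holds). Time passes only in rows, so rows that do not move let the fingers close. It gives the time, the measured TCP pose, the force and the opening at its end, in the units of the state.
- manip.get_obs(): the state, without advancing time (a new reading comes with each control period).
- manip.camera(name): name is "scene" or "top"; returns a dict with "pixels" (480x640x3 uint8, red, green, blue), "range_z" (480x640 float32, m along the optical axis (not along the pixel's ray), 0 where there is no reading), "K" (3x3 intrinsics, pixels), "origin" and "rotation" of the camera in the world. Camera axes: x right, y down, z forward; pixel columns grow to the right and rows downward; lengths in m; the calibration is good to about 2 mm. A picture is of the moment at which its call begins.
- manip.hand_in(): hands the job in, once; it reports no verdict.
The state is a dict: "clock": time; "joint_pos": joint angles; "joint_velocities": joint speeds; "tau": joint torques, N m; "position": TCP position; "ee_rot": TCP orientation; "ft_force": force on the tool from outside, world axes, zero at the start; "torque": the same for the moment, N m; "grip_width": opening from 0.0 (shut) to 1.0 (fully open).
Only numpy, scipy, OpenCV 4.12 (cv2) and the standard library are available. Lean on these libraries where they do the work, as an engineer would, in place of code of your own. Each camera call takes 0.05 s, during which the arm holds its last target.

## Working session

There is one attempt and no reset: what is moved stays moved. The work goes in short steps, Python scripts to look and compute and a shell command to move; the robot and the scene stay as the last step left them, time stands still between calls to the robot, and variables do not carry over. Pictures are saved under pics/ and viewed, and the job is handed in when it is done.

```bash
mkdir -p pics; ls; cat > h.py <<'E'
from workcell import manip
import cv2,numpy as np
def snap(n,f):
    c=manip.camera(n); cv2.imwrite(f'pics/{f}.png',c['pixels'][:,:,::-1]); np.savez(f'pics/{f}.npz',**{k:np.array(c[k]) for k in c}); return c
def world(c):
    K=c['K'];z=c['range_z'];v,u=np.mgrid[:480,:640]
    p=np.stack([(u-K[0,2])/K[0,0]*z,(v-K[1,2])/K[1,1]*z,z],-1)
    return p@np.array(c['rotation']).T+np.array(c['origin'])
E
python3 - <<'E'
from h import *
snap('scene','s0');c=snap('top','t0');print(c['origin'],c['rotation'])
print(manip.get_obs(),manip.tcp_to_tips)
E
```

```text
pics
[ 0.25561024 -0.04541838  1.43050536] [ 0.72851568 -0.6769128   0.07396237 -0.07472299]
{'clock': 0.1, 'joint_pos': array([-1.17658492,  0.33279677, -0.06468129,  1.46084847,  0.02162362,
        1.34986987, -0.08849522]), 'joint_velocities': array([ 0.00012975, -0.00215035, -0.00025952, -0.00349124,  0.00094462,
       -0.00070626,  0.00039406]), 'tau': array([ 1.11869300e-03, -6.26746058e+01,  4.87785065e-02, -3.92433393e+01,
        1.61521405e-02,  7.03046360e-03, -3.71603718e-06]), 'position': array([0.25292586, 0.57120812, 0.2476071 ]), 'ee_rot': array([ 8.38103826e-01,  5.45510403e-01, -4.90101271e-04,  3.68644981e-04]), 'ft_force': array([-0.17199524, -0.08902263,  0.11030669]), 'torque': array([-0.01158973,  0.0100935 , -0.03489274]), 'grip_width': 1.0000829701905711} 0.017
```

```bash
sed -i "s/np.array(c\['rotation'\]).T/R.from_quat(c['rotation']).as_matrix().T/; 1a from scipy.spatial.transform import Rotation as R" h.py
```

```text
(no output)
```

View pics/s0.png

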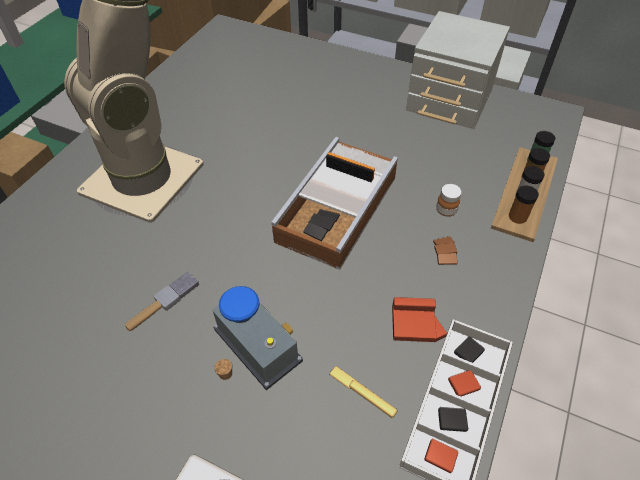

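View pics/t0.png

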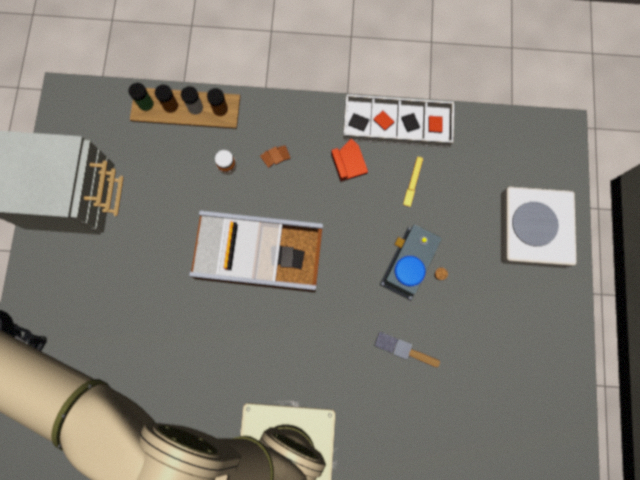

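```bash
python3 - <<'E'
from h import *
for f in ['t0','s0']:
    c=dict(np.load(f'pics/{f}.npz')); W=world(c); hsv=cv2.cvtColor(c['pixels'],cv2.COLOR_RGB2HSV); H,S,V=[hsv[...,i].astype(int) for i in range(3)]
    ok=(c['range_z']>0)
    def rep(n,m):
        p=W[m&ok]; print(f,n,len(p),np.median(p,0).round(4),p.min(0).round(3),p.max(0).round(3)); return p
    reg=(W[...,0]>.3)&(W[...,0]<.75)&(W[...,1]<.35)&(W[...,1]>-.45)
    b=rep('blue',reg&(H>105)&(H<125)&(S>180)&(W[...,2]>.1))
    print(' mid',(b.min(0)+b.max(0))/2, cv2.minEnclosingCircle((b[:,:2]*1000).astype(np.float32)))
    o=rep('orange',reg&(H>8)&(H<25)&(S>200)&(V>150)&(W[...,2]>.07)&(W[...,1]>0))
    fr=reg&(W[...,1]>-.12)&(W[...,2]>.068)&(W[...,2]<.08)
    p=rep('strip',fr); print(cv2.minAreaRect((p[:,:2]*1000).astype(np.float32)))
    bar=rep('bar',reg&(W[...,1]>-.12)&(W[...,2]>.095)&(W[...,2]<.11)&(W[...,1]<.4)); 
    if len(bar): print(cv2.minAreaRect((bar[:,:2]*1000).astype(np.float32)))
    y=rep('pin',reg&(H>24)&(H<35)&(S>150)&(W[...,2]>.075)&(W[...,1]<-.1))
    k=rep('pumpblock',reg&(abs(W[...,2]-.08)<.004)&(W[...,1]<-.12)); print(cv2.minAreaRect((k[:,:2]*1000).astype(np.float32)))
E
```

```text
t0 blue 669 [ 0.4661 -0.2734  0.116 ] [ 0.43  -0.309  0.107] [ 0.503 -0.237  0.125]
 mid [ 0.46628802 -0.27293758  0.11582233] ((466.10107421875, -273.14447021484375), 37.06427001953125)
t0 orange 74 [0.4993 0.1785 0.1041] [0.443 0.175 0.096] [0.555 0.182 0.109]
t0 strip 2973 [0.4983 0.1226 0.0713] [ 0.407 -0.051  0.068] [0.748 0.275 0.08 ]
((577.7621459960938, 109.2804183959961), (321.03515625, 332.2450866699219), 87.73916625976562)
t0 bar 321 [0.4979 0.1755 0.1036] [0.439 0.166 0.095] [0.56  0.186 0.11 ]
((499.99456787109375, 176.1136474609375), (17.216638565063477, 120.72936248779297), 88.40770721435547)
t0 pin 12 [ 0.5509 -0.3091  0.0927] [ 0.547 -0.312  0.089] [ 0.555 -0.305  0.097]
t0 pumpblock 1000 [ 0.528  -0.295   0.0805] [ 0.413 -0.356  0.076] [ 0.59  -0.224  0.084]
((502.51373291015625, -289.2362060546875), (80.1817626953125, 164.77281188964844), 66.63591003417969)
s0 blue 1072 [ 0.4691 -0.2771  0.1145] [ 0.43  -0.311  0.102] [ 0.504 -0.238  0.119]
 mid [ 0.46700306 -0.27484667  0.11051932] ((467.073486328125, -274.7594909667969), 37.39646911621094)
  return _methods._mean(a, axis=axis, dtype=dtype,
  ret = um.true_divide(
Traceback (most recent call last):
ValueError: zero-size array to reduction operation minimum which has no identity
```

```bash
python3 - <<'E'
from h import *
c=dict(np.load('pics/t0.npz')); W=world(c)
m=(W[...,0]>.38)&(W[...,0]<.62)&(W[...,1]<.33)&(W[...,1]>-.13)
for lo,hi in [(.07,.08),(.05,.08)]:
    p=W[m&(W[...,2]>lo)&(W[...,2]<hi)]; print(cv2.minAreaRect((p[:,:2]*1000).astype(np.float32)))
p=W[m&(W[...,2]>.095)&(W[...,2]<.11)]
v=p[:,:2]-p[:,:2].mean(0);print(len(p),p.mean(0),np.degrees(np.arctan(np.polyfit(v[:,0],v[:,1],1)[0])))
m=(W[...,0]>.38)&(W[...,0]<.62)&(W[...,1]<.33)&(W[...,1]>-.13)&(W[...,2]>.07)&(W[...,2]<.08)
for a,b in((.38,.46),(.54,.62)):
    p=W[m&(W[...,0]>a)&(W[...,0]<b)];print(len(p),p.mean(0),np.degrees(np.arctan(np.polyfit(p[:,1],p[:,0],1)[0])),p.min(0),p.max(0))
o=manip.get_obs();print(R.from_quat(o['ee_rot']).as_matrix().round(3))
E
```

```text
((497.6043395996094, 111.69342041015625), (320.2983703613281, 171.23109436035156), 88.02737426757812)
((497.665771484375, 112.17253875732422), (321.1271667480469, 171.90505981445312), 87.89582061767578)
321 [0.49830827 0.1755451  0.10332128] -1.8573987935662868
747 [0.42562514 0.1188519  0.07377525] 2.4846958948661872 [ 0.40707313 -0.04459692  0.07000106] [0.45997253 0.27461419 0.07999075]
716 [0.57010849 0.11624419 0.07395295] 1.0004345034040045 [ 0.54019087 -0.05097608  0.07001083] [0.58822694 0.26871674 0.07998252]
[[ 0.405  0.914 -0.   ]
 [ 0.914 -0.405 -0.001]
 [-0.001  0.    -1.   ]]
```

```bash
python3 - <<'E'
from h import *
c=dict(np.load('pics/s0.npz'))
im=c['pixels'][110:400,180:420,::-1]; cv2.imwrite('pics/s0c.png',cv2.resize(im,None,fx=2.4,fy=2.05))
E
```

```text
(no output)
```

View pics/s0c.png

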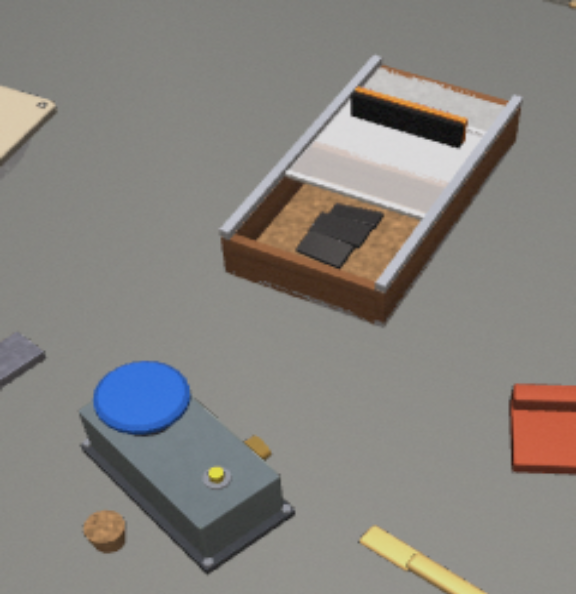

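```bash
python3 -m pendant '[[[3.5,-4.95,0],[0,0,-9.7],255],[[3.5,-4.95,0],[0,0,-9.7],255],[[3.5,-4.95,0],[0,0,-9.7],255],[[3.5,-4.95,0],[0,0,-9.7],255],[[3.5,-4.95,0],[0,0,-9.7],255],[[3.5,-4.95,0],[0,0,-9.7],255],[[3.5,-4.95,0],[0,0,-9.7],255],[[0,0,0],[0,0,0],255]]' 20; python3 - <<'E'
from h import *
o=manip.get_obs();r=R.from_quat(o['ee_rot']).as_matrix();print(o['position'],r.round(3),np.degrees(np.arctan2(r[1,0],r[0,0])),np.degrees((R.from_euler('z',-2,degrees=True)*R.from_euler('x',180,degrees=True)*R.from_quat(o['ee_rot']).inv()).as_rotvec()))
E
```

```text
clock: 1.1
position: [0.5006, 0.2112, 0.2446]
ee_rot: [0.999, -0.035, -0.002, -0.0]
ft_force: [-0.4, 0.7, -0.7]
grip_width: -0.003
[0.50064628 0.21123673 0.24464232] [[ 0.998 -0.069 -0.004]
 [-0.069 -0.998  0.   ]
 [-0.004 -0.    -1.   ]] -3.9595665426044553 [-0.01902662 -0.23271895  1.95957789]
```

```bash
python3 -m pendant '[[[0,0.9,-3],[0,-0.2,1.9],255],[[0,0,-5],[0,0,0],255],[[0,0,-4],[0,0,0],255],[[0,0,-1.2],[0,0,0],255],[[0,0,0],[0,0,0],255]]'; python3 - <<'E'
from h import *
c=snap('scene','s1');snap('top','t1')
im=c['pixels'][110:260,250:420,::-1]; cv2.imwrite('pics/s1c.png',cv2.resize(im,None,fx=4,fy=4))
E
```

```text
clock: 1.72
position: [0.4992, 0.2227, 0.1097]
ee_rot: [1.0, -0.015, -0.0, -0.001]
ft_force: [0.7, -0.2, 0.2]
grip_width: 0.0
```

View pics/s1c.png

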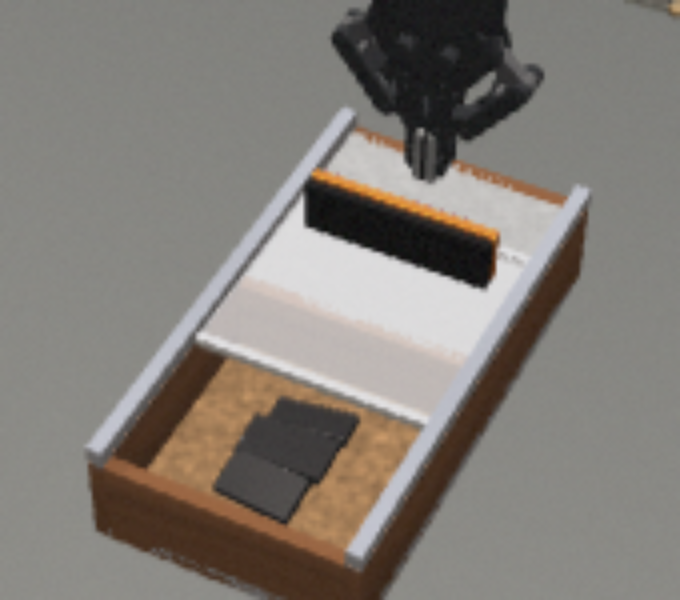

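```bash
python3 -m pendant '[[[0,-1,-0.4],[0,0,0],255],[[0,-1.5,0],[0,0,0],255],[[-0.1,-2,0],[0,0,0],255],[[-0.1,-2,0],[0,0,0],255]]'; python3 -m pendant '[[[-0.1,-2,0],[0,0,0],255],[[-0.1,-1.5,0],[0,0,0],255],[[0,-0.8,0],[0,0,0],255]]'
```

```text
clock: 2.33
position: [0.4994, 0.156, 0.1097]
ee_rot: [1.0, -0.014, 0.003, -0.004]
ft_force: [0.9, 2.9, -1.7]
grip_width: -0.002
clock: 2.7
position: [0.4973, 0.1081, 0.1101]
ee_rot: [1.0, -0.016, 0.003, -0.004]
ft_force: [-0.3, 3.3, -1.2]
grip_width: -0.0
```

```bash
python3 -m pendant '[[[0,-0.6,-0.3],[0,0,0],255],[[0,-0.5,-0.2],[0,0,0],255],[[0,-0.4,0],[0,0,0],255]]'; python3 -m pendant '[[[0,-0.3,0],[0,0,0],255],[[0,-0.3,0],[0,0,0],255]]'
```

```text
clock: 3.08
position: [0.4974, 0.0963, 0.1054]
ee_rot: [1.0, -0.014, 0.004, -0.006]
ft_force: [0.4, 23.2, -3.1]
grip_width: -0.005
clock: 3.32
position: [0.4973, 0.0964, 0.1054]
ee_rot: [1.0, -0.011, 0.004, -0.009]
ft_force: [-0.1, 11.2, -0.9]
grip_width: 0.002
```

```bash
python3 -m pendant '[[[0,1.5,0],[0,0,0],255],[[0,1,4],[0,0,0],255],[[0,0,5],[0,0,0],255],[[0,-6,0],[0,0,0],255],[[0,-6,0],[0,0,0],255],[[-0.5,-6,0],[0,0,0],255],[[-0.5,-6,0],[0,0,0],255],[[-0.5,-6,0],[0,0,0],255],[[-0.5,-6,0],[0,0,0],255],[[-0.5,-3,0],[0,0,0],255]]'; python3 - <<'E'
from h import *
c=snap('scene','s2');t=snap('top','t2')
im=c['pixels'][110:400,180:420,::-1]; cv2.imwrite('pics/s2c.png',cv2.resize(im,None,fx=2.4,fy=2.05))
W=world(t);m=(W[...,0]>.42)&(W[...,0]<.58)&(W[...,1]<.33)&(W[...,1]>-.05)&(W[...,2]>.095)&(W[...,2]<.11)
p=W[m];print(p.mean(0),cv2.minAreaRect((p[:,:2]*1000).astype(np.float32)))
E
```

```text
clock: 4.58
position: [0.4695, -0.273, 0.1965]
ee_rot: [1.0, -0.005, 0.002, -0.005]
ft_force: [-0.1, -0.0, -0.7]
grip_width: -0.001
[0.49503647 0.0762825  0.10352203] ((496.1733093261719, 76.52618408203125), (17.059391021728516, 120.64491271972656), 87.96505737304688)
```

View pics/s2c.png

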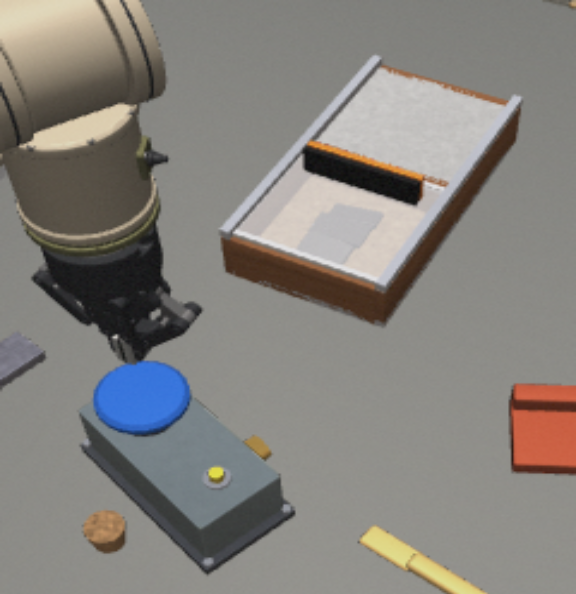

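The picture shows the cover closed over the sherd. The bar is near crop pixel (365,170), and its face measures about 27 mm to −y of the frame origin, which matches shut. The tool is above the plunger, and the pin at (215,474) is still low. Next I press.

```bash
python3 -m pendant '[[[-0.2,-0.1,-4],[0,0,0],255],[[0,0,-1.5],[0,0,0],255],[[0,0,0],[0,0,0],255]]';  python3 -m pendant '[[[0,0,-0.8],[0,0,0],255],[[0,0,-0.6],[0,0,0],255],[[0,0,-0.5],[0,0,0],255]]'
```

```text
clock: 5.05
position: [0.4683, -0.2725, 0.1402]
ee_rot: [1.0, -0.005, 0.001, -0.005]
ft_force: [0.4, -0.1, 0.5]
grip_width: 0.002
clock: 5.42
position: [0.4696, -0.2724, 0.1238]
ee_rot: [1.0, -0.004, 0.003, -0.004]
ft_force: [-10.3, 5.3, 37.5]
grip_width: 0.001
```

```bash
python3 -m pendant '[[[0,0,1.5],[0,0,0],255],[[0,0,0],[0,0,0],255],[[0,0,0],[0,0,0],255]]'; python3 - <<'E'
from h import *
c=snap('scene','s3')
im=c['pixels'][250:400,180:330,::-1]; cv2.imwrite('pics/s3c.png',cv2.resize(im,None,fx=4,fy=4))
E
```

```text
clock: 5.8
position: [0.4706, -0.2723, 0.1404]
ee_rot: [1.0, -0.004, 0.004, -0.004]
ft_force: [-0.8, 0.0, 0.2]
grip_width: -0.001
```

View pics/s3c.png

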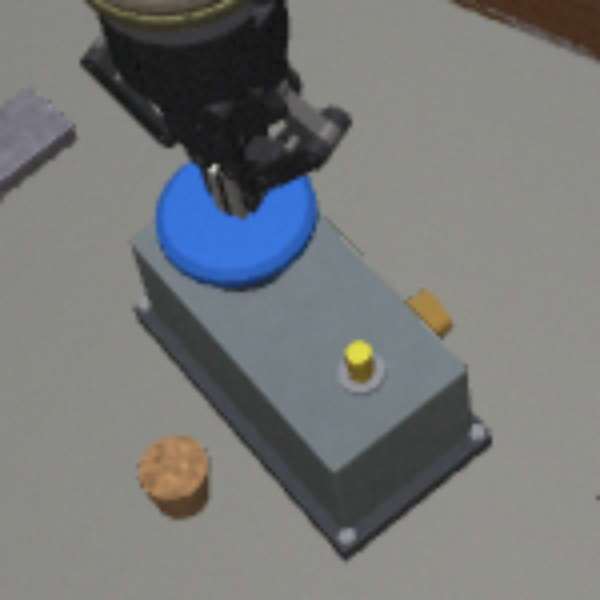

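The pin, at crop pixel (358,355), has risen, so the stroke worked and the plunger sprang back. I'll go on pumping.

```bash
python3 -m pendant '[[[-0.3,0,-0.8],[0,0,0],255],[[0,0,-0.6],[0,0,0],255],[[0,0,-0.4],[0,0,0],255],[[0,0,1.5],[0,0,0],255],[[0,0,0],[0,0,0],255],[[0,0,0],[0,0,0],255],[[-0.2,0,-0.8],[0,0,0],255],[[0,0,-0.6],[0,0,0],255],[[0,0,-0.4],[0,0,0],255],[[0,0,1.5],[0,0,0],255],[[0,0,0],[0,0,0],255],[[0,0,0],[0,0,0],255]]'; python3 - <<'E'
from h import *
c=snap('scene','s4')
im=c['pixels'][250:400,180:330,::-1]; cv2.imwrite('pics/s4c.png',cv2.resize(im,None,fx=4,fy=4))
E
```

```text
clock: 7.35
position: [0.4665, -0.2725, 0.1373]
ee_rot: [1.0, -0.004, 0.006, -0.007]
ft_force: [-0.2, 0.2, -1.2]
grip_width: -0.0
```

View pics/s4c.png

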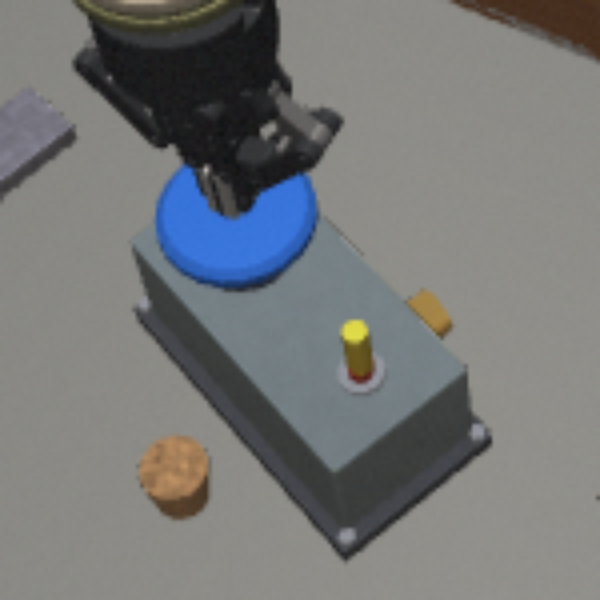

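The red band is starting to show at (360,375). I'll do several more strokes, which do no harm once the pin is at its stop.

```bash
python3 -m pendant '[[[0,0,-0.6],[0,0,0],255],[[0,0,-0.6],[0,0,0],255],[[0,0,-0.4],[0,0,0],255],[[0,0,1.5],[0,0,0],255],[[0,0,0.2],[0,0,0],255],[[0,0,0],[0,0,0],255],[[-0.2,0,-0.8],[0,0,0],255],[[0,0,-0.6],[0,0,0],255],[[0,0,-0.4],[0,0,0],255],[[0,0,1.5],[0,0,0],255],[[0,0,0.2],[0,0,0],255],[[0,0,0],[0,0,0],255]]';python3 -m pendant '[[[-0.2,0,-0.7],[0,0,0],255],[[0,0,-0.6],[0,0,0],255],[[0,0,-0.4],[0,0,0],255]]';python3 -m pendant '[[[0,0,1.5],[0,0,0],255],[[0,0,0.2],[0,0,0],255],[[0,0,0],[0,0,0],255],[[-0.2,0,-0.7],[0,0,0],255],[[0,0,-0.6],[0,0,0],255],[[0,0,-0.4],[0,0,0],255],[[0,0,1.5],[0,0,0],255],[[0,0,0.2],[0,0,0],255],[[0,0,0],[0,0,0],255]]'; python3 - <<'E'
from h import *
c=snap('scene','s5')
im=c['pixels'][250:400,180:330,::-1]; cv2.imwrite('pics/s5c.png',cv2.resize(im,None,fx=4,fy=4))
E
```

```text
clock: 8.9
position: [0.4648, -0.2725, 0.1388]
ee_rot: [1.0, -0.004, 0.007, -0.009]
ft_force: [-0.4, -0.4, 0.6]
grip_width: 0.004
clock: 9.28
position: [0.4636, -0.2728, 0.1234]
ee_rot: [1.0, -0.004, 0.008, -0.01]
ft_force: [-25.0, 15.9, 77.8]
grip_width: -0.001
clock: 10.4
position: [0.4605, -0.2722, 0.1389]
ee_rot: [1.0, -0.004, 0.007, -0.011]
ft_force: [0.5, -1.0, -0.3]
grip_width: 0.001
```

View pics/s5c.png

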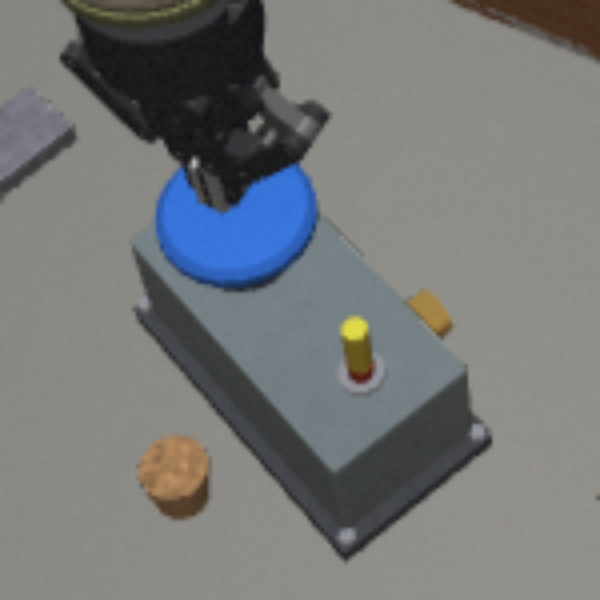

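The pin has barely moved since the last picture, and 78 N is more force than I need. I'll measure the pin.

```bash
python3 - <<'E'
from h import *
snap('top','t5')
for f in ['s0','s3','s4','s5','t0','t5']:
    c=dict(np.load(f'pics/{f}.npz')); W=world(c); 
    d=np.hypot(W[...,0]-.551,W[...,1]+.309)
    m=(d<.012)&(W[...,2]>.083)
    hsv=cv2.cvtColor(c['pixels'],cv2.COLOR_RGB2HSV)
    red=(d<.02)&((hsv[...,0]<8)|(hsv[...,0]>172))&(hsv[...,1]>130)
    print(f,m.sum(),np.sort(W[m][:,2])[-8:].round(4),'red',red.sum(),W[red][:,2].round(3))
c=dict(np.load('pics/s5.npz'));im=c['pixels'][320:360,255:290,::-1]; cv2.imwrite('pics/z5.png',cv2.resize(im,None,fx=14,fy=14,interpolation=0))
E
```

```text
s0 60 [0.0929 0.0931 0.0935 0.0935 0.0936 0.0938 0.0941 0.0958] red 0 []
s3 83 [0.1017 0.1023 0.1024 0.1025 0.1026 0.103  0.1038 0.1043] red 0 []
s4 113 [0.1209 0.1212 0.1212 0.1214 0.1215 0.122  0.1221 0.1227] red 4 [0.087 0.084 0.087 0.086]
s5 120 [0.124  0.124  0.1244 0.1248 0.125  0.1251 0.1264 0.1264] red 6 [0.09  0.09  0.085 0.086 0.089 0.086]
t0 46 [0.0939 0.0941 0.095  0.0957 0.0959 0.0974 0.0974 0.0979] red 0 []
t5 0 [] red 0 []
```

View pics/z5.png

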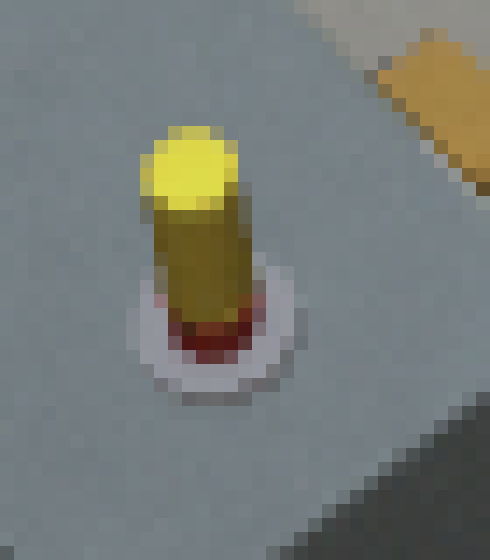

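The tip stands at 0.1245 m, against 0.124 m for fully out. The last four strokes added only about 3 mm, and about 3 px of the red band is visible, so the pin is at its stop. I'm moving away.

```bash
python3 -m pendant '[[[0,0,3],[0,0,0],255],[[0,0,5],[0,0,0],255],[[0,0,5],[0,0,0],255],[[-2,-5,2],[0,0,0],255],[[-2,-5,0],[0,0,0],255],[[0,-3,0],[0,0,0],255],[[0,0,0],[0,0,0],255],[[0,0,0],[0,0,0],255]]'; python3 - <<'E'
from h import *
c=snap('scene','s6');t=snap('top','t6')
for f in ['s0','s6','t6']:
    q=dict(np.load(f'pics/{f}.npz'));W=world(q);d=np.hypot(W[...,0]-.551,W[...,1]+.309)
    print(f,np.sort(W[(d<.012)&(W[...,2]>.083)][:,2])[-8:].round(4))
    d=np.hypot(W[...,0]-.4665,W[...,1]+.274);print('plunger',np.median(W[(d<.025)][:,2]))
    m=(W[...,0]>.42)&(W[...,0]<.58)&(W[...,1]<.33)&(W[...,1]>-.05)&(W[...,2]>.095)&(W[...,2]<.11)
    p=W[m];print(cv2.minAreaRect((p[:,:2]*1000).astype(np.float32)))
E
```

```text
clock: 11.5
position: [0.4175, -0.4028, 0.2882]
ee_rot: [1.0, -0.002, 0.003, -0.012]
ft_force: [1.1, 0.1, 0.3]
grip_width: 0.002
s0 [0.0929 0.0931 0.0935 0.0935 0.0936 0.0938 0.0941 0.0958]
plunger 0.114901333329268
((499.50457763671875, 176.7420654296875), (21.27158546447754, 119.84370422363281), 88.43342590332031)
s6 [0.1239 0.124  0.124  0.124  0.1242 0.1243 0.1247 0.1251]
plunger 0.11472864638241703
((496.45562744140625, 77.08353424072266), (20.918622970581055, 121.52167510986328), 88.85213470458984)
t6 [0.1244 0.1248 0.1256 0.1261 0.1261 0.128  0.1283 0.1283]
plunger 0.11628794023448563
((496.25726318359375, 76.68756103515625), (16.993053436279297, 121.13761138916016), 87.86707305908203)
```

View pics/s6.png

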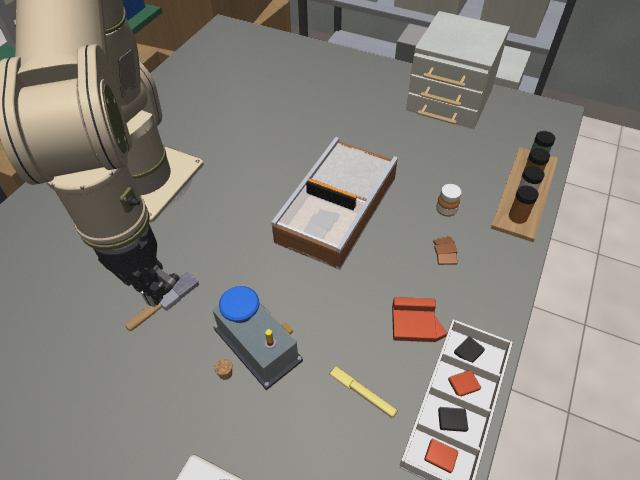

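View pics/t6.png

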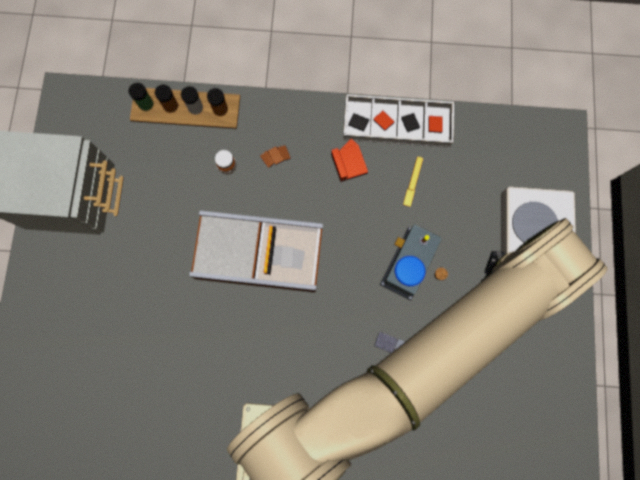

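The cover is shut (bar at scene pixel 332,194), the pin at (269,338) is fully out, the plunger is up, the loose things are in place and the arm is clear.

```bash
python3 -c "
from workcell import manip
print(manip.hand_in())"
```

```text
the job is handed in; nothing more can be done
None
```

The cover is shut over the dark sherd, the indicator pin is fully out, and the job is handed in at about 11.6 s of the 48 s allowed.

- **Cover:** I pushed the orange face with the closed fingertips until the cover hit its stop at about 23 N. The face then measured about 27 mm to −y of the frame's origin, which matches fully shut.
- **Pump:** I gave the plunger seven strokes, all after the cover was shut, and each time the tool rose clear so it could spring back. The pin tip measured about 124 mm in the scene camera (124–128 mm from above, where depth is noisier), against 124 mm for fully out. The red foot band is visible. The last four strokes raised the tip by only about 3 mm, so it is at its stop.
- **Clear of everything:** the plunger is back at about 115–116 mm, at rest. The tool stands about 29 cm above the bench, with wrist force about 1 N. Everything visible in the last pictures looks unmoved; the arm partly hides the brush in both views.

- **Wrist force:** one stroke reached about 84 N at the wrist (78 N vertical) against the 120 N limit, more than was needed. I only read the force at the bottom of two of the seven strokes, so I have no peak for the others.

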